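# Unbolt the waste well and hold its lid open with the lever

## Task

The waste well on the bench has a heavy steel lid that is bolted shut. With your fingertips push the bolt back by its upright tab until it is clear of the lid, then press the long end of the lever fully down so that its short end raises the lid, and keep it pressed: the program finishes while still holding the lever down with the lid open. Raise the lid only by the lever, never by hand, and leave the other things on the bench where they stand.

Things in the scene. Friction and masses are not known exactly. Their poses are not given: they have to be found in the camera images.
- station: Fixed assembly on a 190 x 440 mm plate. Origin on the bench under the lever's pivot; x away from the robot, y along the lever to its long end, z up; yaw varies. White waste well (150 mm along x, 120 along y, rim 90 high) centred at y -165; two fulcrum cheeks 123 high, 52 mm over their outsides, at the origin; bolt ledge x -80 to -170 at y -165, guides 116 high.
- lever (a joint): Lever angle, rad. 0 = at rest, long end up (tilted 0.33 above level); grows as the long end is pressed down, to the stop at 0.60 (0.27 below level). Pivot 111 mm above the bench over the station's origin, axis along the station's x. Pressing at the pad takes about 3 to 8 N, least near the stop; let go, the lid's weight brings the lever back up.
- lever_pad (a point): Centre of the top face of the square rubber pad (50 x 50 mm) at the lever's long end, 185 mm from the pivot along the bar and 8 mm above the bar's centre line; 179 mm above the bench at rest, 70 mm when fully down. The point's axes are the station's axes at rest and turn with the lever.
- flap (a joint): Opening angle of the lid, rad. 0 = shut, flat on the well; about 0.43 when the lever is fully down. Hinge along the well's -y rim, 228 mm from the pivot, 90 mm above the bench. While the bolt is home the lid cannot rise.
- flap_lip (a point): Middle of the top edge of the lid's lip, a 60 mm wide tongue reaching over the lever's short end; 82 mm to the -y side of the pivot when shut. The lid is a plain steel plate 150 x 122 x 14 mm plus lip, about 2.6 kg; its top is 104 mm above the bench when shut.
- bolt (a joint): Slide of the bolt, m. 0 = home, its flat tongue 25 mm over the lid's -x edge; grows as it slides towards the robot (station's -x); beyond 0.025 it is clear of the lid; end stop at 0.045. It slides against about 1.5 N of friction and stays where it is left.
- bolt_tab (a point): Middle of the top edge of the +x (lid-side) face of the bolt's upright steel tab: 8 mm thick along x, 44 wide along y, 40 tall, top 154 mm above the bench; it stands on the bolt bar (24 wide, top 114 mm above the bench). Push this face towards the robot (station's -x); over the flat lid on its +x side the space is free.
- tip_box: Lidded pipette tip box 82 x 117 x 56 mm, loose, leave alone. Origin: centre of its underside.
- beaker: Small white plastic cup, 56 mm wide, 65 mm high, loose, leave alone. Origin: centre of its underside.
- wash_bottle: Wash bottle, 60 mm wide, 163 mm high with its bent spout, loose, leave alone. Origin: centre of its underside.

How it is judged:
On the way, in this order (a step that is already met when the one before it is completed fails the run):
1. the bolt is pushed clear of the lid while the lid is still shut (value of joint bolt above 0.027 m and value of joint flap below 0.05 rad), for 0.1 s.
2. the lever's long end is pressed down by the fingers and the lid rises (value of joint lever above 0.5 rad and value of joint flap above 0.3 rad and contact force between the fingers and lever above 1 N), for 0.2 s.
At the end, for the whole second after the job is handed in: The fingers still press the lever (more than 1 N), lever angle above 0.50 of its 0.60 rad, lid raised more than 0.30 rad and not moving, bolt more than 27 mm back (all of step 2 and value of joint bolt above 0.027 m and velocity of joint flap between -0.1 and 0.1 rad/s); the arm keeps its last pose, push and grip.
It fails at once if the lid is raised by the hand instead of the lever (value of joint flap above 0.06 rad and contact force between any of the fingers, the arm and flap above 1 N).
It fails at once if a bystander (tip box, cup or wash bottle) is moved by more than 30 mm or lifted (distance of any of tip_box, beaker, wash_bottle from where it was at the start of the episode above 0.03 m).
It fails at once if a bystander is tipped over (angle between any of tip_box, beaker, wash_bottle's own z axis and vertical above 0.5 rad).
It also fails if it takes over 48 s, if anything falls off the work surface, if the arm or the gripper's body presses on something with over 40 N, if the wrist force passes 120 N, or if a joint passes its speed limit or range.

## Robot

A 6-joint arm with a two-finger parallel gripper is mounted at the origin on the work surface. World frame = base frame: x ahead of the robot, y to its left, z up, the work surface at z = 0. Lengths are in m, angles in rad, forces in N, time in s.
With the tool pointing down it reaches from about 0.375 to 0.9 m from the base axis. Payload 3.1 kg.
Tool frame: the origin (TCP) lies between the finger pads; the fingertips stand 19 mm ahead of it and the grasp point (between the pads) is the TCP; z points along the fingers, y is the direction in which the jaws open and shut (so a half turn about z gives the same grasp; the last joint's range is limited). The gripper opens to 87 mm and grips with 3 to 60 N. Pads are 19 mm wide; open, the fingers measure 117 mm over their backs; the gripper's body (75 mm by 190 mm) begins 51 mm behind the grasp point.
Start: joints at [1.089, 0.527, 1.433, -0, 1.181, -0.178], TCP at [0.186, 0.597, 0.242] pointing down, gripper open.
Joint ranges: [-3.08, 3.08], [-0.75, 2.2], [0.22, 2.44], [-1.43, 4.57], [0, 2.65], [-2.85, 2.85]. Speed limits (rad/s): [2.79, 2.79, 3.14, 3.14, 3.14, 3.14].

## Interface

Orientations are given as a unit quaternion [x, y, z, w].
In Python, from rig import robot gives the robot as it stands.
- The arm moves only by the tool apply_moves, never from a script. Its argument "series" is a list of rows, each a list of 7 numbers: the shift along the tool's x, y, z in cm, then the turn, a rotation vector about the tool's x, y, z in degrees, then the opening, from 0 (shut) to 1 (fully open). In form: [[dx, dy, dz, rx, ry, rz, grip], ...]. A call has 1 to 5 rows; each row is the pose to reach, as a shift and turn from the pose commanded when the call began, along the tool's axes at that moment; what a row does not reach only later rows make up. A row lasts 1/12 s, in which the tool goes at most 41.7 mm and 7.16 degrees, less where a joint would pass 70% of its speed; a pose out of reach is approached as far as the arm can. A call with a gripper value outside its range is refused whole. The fingers move at their own pace and stop on an object; "newtons" is the grip in N (left out, the last holds). Time passes only in rows, so rows that repeat a pose let the fingers close. It gives the time, the measured TCP pose, the force and the opening at its end, in the units of the state.
- robot.get_obs(): the state, without advancing time (a new reading comes with each control period).
- robot.camera(name): name is "scene" or "side" or "wrist"; returns the picture (480x640x3 uint8, red, green, blue); there is no depth.
- robot.camera_params(name): a dict with "mtx" (3x3 intrinsics, pixels), "origin" and "rotation" of the camera in the world. Camera axes: x right, y down, z forward; pixel columns grow to the right and rows downward; lengths in m; the calibration is good to about 2 mm. A picture is of the moment at which its call begins: read the wrist's pose just before it. camera_params takes no time and is no camera call; for the wrist camera it gives the pose at the moment of the call.
- robot.hand_in(): hands the job in, once; it reports no verdict.
The state is a dict: "time": time; "q": joint angles; "joint_velocities": joint speeds; "joint_torque": joint torques, N m; "position": TCP position; "tool_rot": TCP orientation; "ft_force": force on the tool from outside, world axes, zero at the start; "moment": the same for the moment, N m; "grip_width": finger opening in m.
Only numpy, scipy, OpenCV 4.12 (cv2) and the standard library are available. Lean on these libraries where they do the work, as an engineer would, in place of code of your own. Each camera call takes 0.05 s, during which the arm holds its last target. There are 200 camera calls.

## Working session

There is one attempt and no reset: what is moved stays moved. The work goes in short steps, Python scripts to look and compute and a tool call to move; the robot and the scene stay as the last step left them, time stands still between calls to the robot, and variables do not carry over. Pictures are saved under pics/ and viewed, about 8 in all and at most 12, crops included, and the job is handed in when it is done.

Besides the shell and the picture viewer there is one more tool, called after "Request:" as name(argument=value, ...) on one line, values as JSON. apply_moves: Moves the arm, as the interface text tells. Its arguments: {"type":"object","properties":{"series":{"type":"array"},"newtons":{"type":"number"}},"required":["series"]}

```bash
ls; mkdir -p pics; python3 - <<'E'
from rig import robot
import cv2
o=robot.get_obs();print(o)
for n in("scene","side"):
    cv2.imwrite(f"pics/{n}0.png",robot.camera(n)[:,:,::-1]);p=robot.camera_params(n);print(n,p)
E
```

```text
pics
{'time': 0.0, 'q': array([ 1.08949200e+00,  5.28506425e-01,  1.43390241e+00, -6.36843499e-05,
        1.18139384e+00, -1.78510505e-01]), 'joint_velocities': array([ 0.00114992, -0.00024779, -0.00022539,  0.00162944, -0.00051734,
        0.00052216]), 'joint_torque': array([-9.55205996e-05, -4.40038848e+01, -1.76590258e+01,  6.32888381e-02,
        5.82824077e-02, -1.55378684e-04]), 'position': array([0.18603424, 0.59594096, 0.24054683]), 'tool_rot': array([ 1.50807135e-01,  9.88562586e-01, -1.05495918e-03, -3.30117246e-04]), 'ft_force': array([ 0.01204293, -0.10884198, -0.131073  ]), 'moment': array([ 0.02497927, -0.06858836,  0.01657212]), 'grip_width': 0.08752605448770111}
scene {'mtx': array([[547.42504861,   0.        , 312.94489031],
       [  0.        , 547.42504861, 244.20693386],
       [  0.        ,   0.        ,   1.        ]]), 'origin': array([1.03150343, 0.36572654, 0.87708774]), 'rotation': array([ 0.39273787,  0.86939006, -0.27415623, -0.12147526])}
side {'mtx': array([[621.48906582,   0.        , 311.51392319],
       [  0.        , 621.48906582, 236.78414199],
       [  0.        ,   0.        ,   1.        ]]), 'origin': array([ 0.41365448, -0.86525139,  0.93150592]), 'rotation': array([ 0.90914056, -0.0937924 ,  0.04382043, -0.40341815])}
```

View pics/scene0.png

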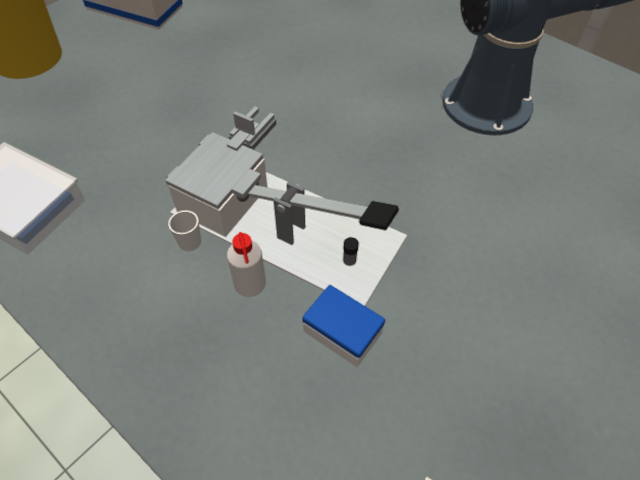

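View pics/side0.png

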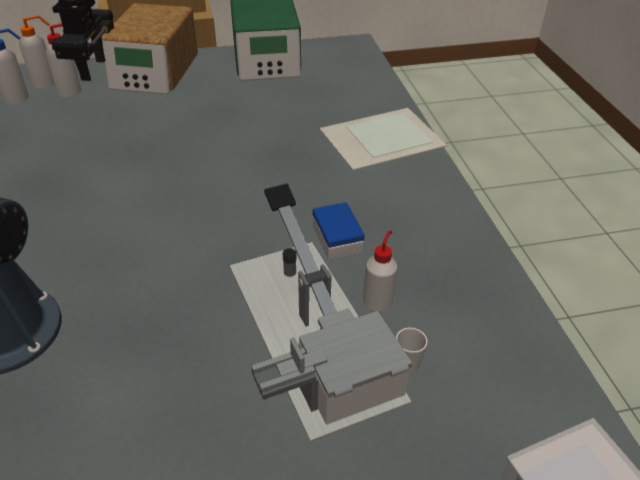

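The scene view has the pad centre at (380,215), the tab top at about (244,115), and lid corners at (168,181), (215,134), (265,158) and (215,203). The side view has the pad at (280,197), the tab at about (298,342), and lid corners at (303,350), (383,313), (408,360) and (327,380). I'll fit the station pose and enlarge a crop to check it.

```bash
cat > h.py <<'E'
import numpy as np, cv2, json
from scipy.spatial.transform import Rotation as R
from rig import robot
def proj(n,P):
    c=robot.camera_params(n); r=R.from_quat(c["rotation"]).as_matrix()
    q=(np.atleast_2d(P)-c["origin"])@r; q=q/q[:,2:]; return (q@c["mtx"].T)[:,:2]
def st(p,P):
    return R.from_euler('z',p[2]).apply(np.atleast_2d(P))+[p[0],p[1],0]
E
python3 - <<'E'
from h import *
from scipy.optimize import least_squares
L=[(75,-228,104),(-75,-228,104),(-75,-106,104),(75,-106,104),(0,172.4,178.5)]
L=np.array(L)/1000
O={"scene":[(168,181),(215,134),(265,158),(215,203),(380,215)],
"side":[(408,360),(327,380),(302,350),(383,313),(280,197)]}
tab={"scene":(246,118),"side":(298,341)}
def f(p):
    Q=np.vstack([L,[p[3],-.165,.154]])
    return np.concatenate([(proj(n,st(p,Q))-np.array(O[n]+[tab[n]])).ravel() for n in O])
s=least_squares(f,[.55,-.2,0,-.09],loss='soft_l1',f_scale=3);print(s.x,f(s.x).reshape(2,6,2).round(1))
p=s.x;np.save("p.npy",p)
t=p[3]
Q=st(p,np.vstack([L,[[t,-.187,.154],[t,-.143,.154],[t-.008,-.187,.154],[t-.008,-.143,.154]],
 [[x*.025,.1724+y*.0237-0,.1785+y*.0081] for x in(-1,1) for y in(-1,1)],[[.026,0,.123],[-.026,0,.123]]]))
out=[]
for n,(x,y,w,h) in {"scene":(150,90,280,180),"side":(230,170,220,220)}.items():
    im=cv2.imread(f"pics/{n}0.png");k=int(min(4,600/h)); k=2 if n=="side" else k
    k=2.7
    c=cv2.resize(im[y:y+h,x:x+w],None,fx=k,fy=k,interpolation=cv2.INTER_CUBIC)
    for u,v in proj(n,Q): cv2.circle(c,(int((u-x+.5)*k),int((v-y+.5)*k)),2,(0,0,255),-1)
    out.append(c)
H=max(c.shape[0] for c in out)
o=np.zeros((H,sum(c.shape[1] for c in out),3),np.uint8);X=0
for c in out:o[:c.shape[0],X:X+c.shape[1]]=c;X+=c.shape[1]
o=cv2.resize(o,None,fx=min(1,800/o.shape[1]),fy=min(1,800/o.shape[1]),interpolation=cv2.INTER_AREA)
cv2.imwrite("pics/ov.png",o)
E
```

```text
[ 0.58757661 -0.08541532  0.18241888 -0.09791011] [[[ -1.8   0. ]
  [ -0.5  -1.3]
  [ -0.1  -2.7]
  [  3.7   4.1]
  [ -1.1   0.9]
  [ -1.9   0. ]]

 [[  3.1   0. ]
  [ -0.4   9.7]
  [ -3.9 -17.2]
  [ -5.7  -5.4]
  [  1.4  -3.4]
  [ -0.1   3.2]]]
```

View pics/ov.png

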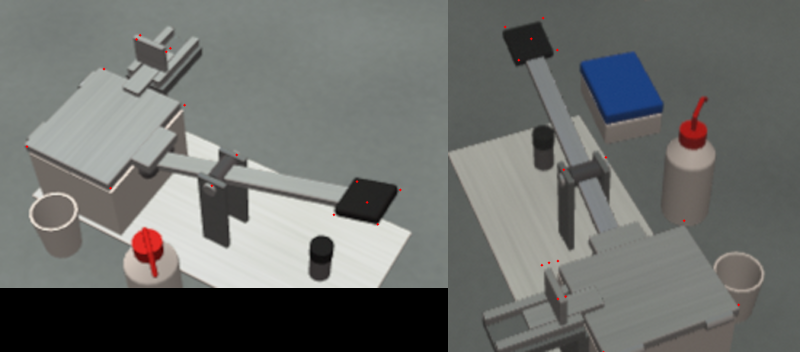

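The overlay fits well in the scene view. In the side view my lid corners were misread, so I'm refitting with values read from the crop.

```bash
python3 - <<'E'
from h import *
from scipy.optimize import least_squares
L=np.array([(75,-228,104),(-75,-228,104),(-75,-106,104),(75,-106,104),(0,172.4,178.5)])/1000
O={"scene":[(166.9,181.9),(214.4,133.1),(265.6,155.6),(220,207.5),(380,215)],
"side":[(409.4,360.6),(317.5,387),(300,333.8),(378,312.5),(280,196.9)]}
def f(p):
    a=[(proj(n,st(p,L))-np.array(O[n])).ravel() for n in O]
    a.append((proj("scene",st(p,[p[3],-.165,.154]))-[244.7,116.6]).ravel())
    return np.concatenate(a)
s=least_squares(f,[.55,-.2,0,-.09],loss='soft_l1',f_scale=3);print(s.x,f(s.x).reshape(-1,2).round(1).tolist())
p=s.x;np.save("p.npy",p)
print("pad",st(p,[0,.1724,.1785]),"tab",st(p,[p[3],-.165,.154]))
Q=st(p,np.vstack([L[:4],[[p[3],-.187,.154],[p[3],-.143,.154],[p[3],-.165,.114]]]))
im=cv2.imread("pics/side0.png")[290:410,240:440]
c=cv2.resize(im,None,fx=4,fy=4,interpolation=cv2.INTER_CUBIC)
for u,v in proj("side",Q): cv2.circle(c,(int((u-240)*4),int((v-290)*4)),3,(0,0,255),-1)
cv2.imwrite("pics/ov2.png",c)
E
```

```text
[ 0.58591059 -0.08553329  0.18295052 -0.09965315] [[-0.0, -1.4], [0.6, -0.9], [-0.1, -0.8], [-0.7, -1.0], [-0.5, 0.3], [0.8, -0.4], [8.2, 2.9], [-2.8, -0.8], [-1.6, -4.7], [0.5, -3.1], [0.4, 0.4]]
pad [[0.55454557 0.08398956 0.1785    ]] tab [[ 0.51793924 -0.2659097   0.154     ]]
```

View pics/ov2.png

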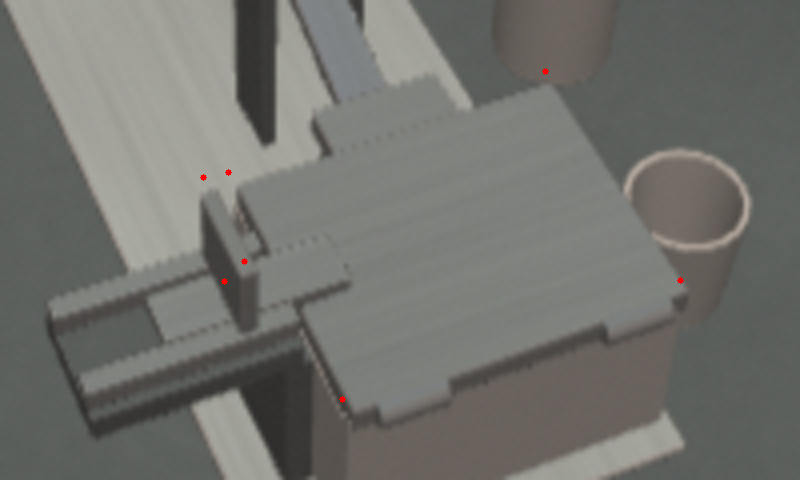

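The side view puts all fit points about 3–4 px too high, because one corner reading was poor. I'll refit once more with these readings: lid corners (411,362), (328,395.5), (300,337) and (378,311.5), and tab ends (291,338) and (302.5,358).

```bash
python3 - <<'E'
from h import *
from scipy.optimize import least_squares
L=np.array([(75,-228,104),(-75,-228,104),(-75,-106,104),(75,-106,104),(0,172.4,178.5)])/1000
O={"scene":[(166.9,181.9),(214.4,133.1),(265.6,155.6),(220,207.5),(380,215)],
"side":[(411.3,362),(328,395.5),(300,337),(378,311.5),(280,197)]}
T={"scene":[(234.4,112.5),(255,120.6)],"side":[(302.5,358),(292,338)]}
def f(p):
    t=[[p[3],-.187,.154],[p[3],-.143,.154]]
    return np.concatenate([(proj(n,st(p,np.vstack([L,t])))-np.array(O[n]+T[n])).ravel() for n in O])
s=least_squares(f,[.55,-.2,0,-.09]);print(s.x,f(s.x).reshape(-1,2).round(1).tolist())
p=s.x;np.save("p.npy",p)
o=robot.get_obs();Rt=R.from_quat(o["tool_rot"]);print(Rt.as_matrix().round(3).tolist())
print("pad",st(p,[0,.1724,.1785]),"tab",st(p,[p[3],-.165,.154]))
print("station axes in tool:",(Rt.inv()*R.from_euler('z',p[2])).as_matrix().round(3).tolist())
c=robot.camera_params("wrist");print("cam in tool",Rt.inv().apply(c["origin"]-o["position"]))
E
```

```text
[ 0.58545869 -0.0891218   0.19291152 -0.10082184] [[-1.5, -1.5], [-1.4, -1.3], [-1.9, -1.6], [-1.9, -1.6], [-1.6, -1.8], [-0.3, -0.4], [-2.1, -0.6], [0.4, -0.8], [-0.6, -3.7], [-2.0, -2.2], [-0.9, -2.6], [-0.2, -1.9], [-0.6, -0.4], [-0.6, -1.3]]
[[-0.955, 0.298, -0.001], [0.298, 0.955, -0.002], [0.0, -0.002, -1.0]]
pad [[0.55240664 0.08008022 0.1785    ]] tab [[ 0.51814041 -0.27039036  0.154     ]]
station axes in tool: [[-0.88, 0.476, 0.0], [0.476, 0.88, -0.002], [-0.001, -0.001, -1.0]]
cam in tool [ 0.07450846  0.00057867 -0.14268909]
```

The fit is now consistent to about 2 px, which is good enough to approach. First I'll align the tool with the station, fingers shut, and travel toward it.

Request:
apply_moves(series=[[-42, -28.5, -2, 0, 0, -28.4, 0], [-42, -28.5, -2, 0, 0, -28.4, 0], [-42, -28.5, -2, 0, 0, -28.4, 0], [-42, -28.5, -2, 0, 0, -28.4, 0], [-42, -28.5, -2, 0, 0, -28.4, 0]], newtons=20)

```text
time: 0.52
position: [0.3106, 0.4398, 0.2491]
tool_rot: [-0.099, 0.995, -0.0, -0.0]
ft_force: [-0.3, 1.6, 0.1]
grip_width: 0.0617
```

```bash
cat > go.py <<'E'
from h import *
import sys
p=np.load("p.npy"); o=robot.get_obs(); Rt=R.from_quat(o["tool_rot"])
s=R.from_euler('z',-p[2]).apply(o["position"]-[p[0],p[1],0])
print("t",o["time"],"station pos mm",(s*1000).round(1),"F",o["ft_force"].round(1),"w",o["grip_width"],"q6",o["q"][5].round(2))
want=R.from_matrix(R.from_euler('z',p[2]).as_matrix()@np.diag([-1,1,-1]))
print("turn",np.degrees((Rt.inv()*want).as_rotvec()).round(2))
for a in sys.argv[1:]:
    g=np.array(eval(a))/1000; print(a,"-> tool cm",(Rt.inv().apply(st(p,g)[0]-o["position"])*100).round(2))
E
python3 go.py "[0,200,260]" "[-60,-165,260]"
```

```text
t 0.5167 station pos mm [-168.4  571.8  249.1] F [-0.3  1.6  0.1] w 0.06166709754272836 q6 -1.02
turn [-0.02 -0.04  0.31]
[0,200,260] -> tool cm [-16.64 -37.27  -1.1 ]
[-60,-165,260] -> tool cm [-10.44 -73.74  -1.08]
```

Request:
apply_moves(series=[[-10.5, -73.7, -1, 0, 0, 0.3, 0], [-10.5, -73.7, -1, 0, 0, 0.3, 0], [-10.5, -73.7, -1, 0, 0, 0.3, 0], [-10.5, -73.7, -1, 0, 0, 0.3, 0], [-10.5, -73.7, -1, 0, 0, 0.3, 0]])

```text
time: 0.93
position: [0.3786, 0.2425, 0.252]
tool_rot: [-0.094, 0.996, -0.0, -0.0]
ft_force: [1.0, -0.4, -0.6]
grip_width: 0.0288
```

Request:
apply_moves(series=[[-7.5, -53, -1, 0, 0, 0, 0], [-7.5, -53, -1, 0, 0, 0, 0], [-7.5, -53, -1, 0, 0, 0, 0], [-7.5, -53, -1, 0, 0, 0, 0], [-7.5, -53, -1, 0, 0, 0, 0]])

```text
time: 1.35
position: [0.4458, 0.0452, 0.256]
tool_rot: [-0.094, 0.996, 0.0, -0.0]
ft_force: [0.8, 0.5, -0.0]
grip_width: 0.0019
```

```bash
python3 go.py "[-60,-165,250]"
```

```text
t 1.35 station pos mm [-111.4  158.6  256. ] F [ 0.8  0.5 -0. ] w 0.0019080015559020042 q6 -1.91
turn [ 0.02 -0.02 -0.32]
[-60,-165,250] -> tool cm [ -5.31 -32.33   0.59]
```

Request:
apply_moves(series=[[-5.3, -32.3, 0.6, 0, 0, -0.3, 0], [-5.3, -32.3, 0.6, 0, 0, -0.3, 0], [-5.3, -32.3, 0.6, 0, 0, -0.3, 0], [-5.3, -32.3, 0.6, 0, 0, -0.3, 0], [-5.3, -32.3, 0.6, 0, 0, -0.3, 0]])

```text
time: 1.77
position: [0.5173, -0.1505, 0.2519]
tool_rot: [-0.096, 0.995, 0.0, -0.0]
ft_force: [0.6, -0.3, 0.0]
grip_width: 0.0005
```

Request:
apply_moves(series=[[-1.8, -11.6, 0.4, 0, 0, 0, 0], [-1.8, -11.6, 0.4, 0, 0, 0, 0], [-1.8, -11.6, 0.4, 0, 0, 0, 0], [-1.8, -11.6, 0.4, 0, 0, 0, 0]])

```text
time: 2.1
position: [0.5594, -0.2662, 0.2476]
tool_rot: [-0.094, 0.996, -0.003, 0.001]
ft_force: [-0.2, -0.8, -0.4]
grip_width: 0.0005
```

```bash
python3 go.py "[-70,-165,250]"; python3 - <<'E'
from h import *
p=np.load("p.npy");c=cv2.cvtColor(robot.camera("wrist"),cv2.COLOR_RGB2BGR);t=p[3]
cv2.imwrite("pics/w0raw.png",c)
Q=st(p,[[-.075,-.106,.104],[-.075,-.228,.104],[t,-.187,.154],[t,-.143,.154],[t-.008,-.187,.154],[t-.008,-.143,.154]])
uv=proj("wrist",Q);print(uv.round().tolist())
for u,v in uv: cv2.circle(c,(int(u),int(v)),2,(0,0,255),-1)
cv2.imwrite("pics/w0.png",c)
E
```

```text
t 2.1 station pos mm [ -59.6 -168.8  247.6] F [-0.2 -0.8 -0.4] w 0.0005152807228065636 q6 -2.38
turn [-0.31  0.13 -0.28]
[-70,-165,250] -> tool cm [ 1.04  0.37 -0.25]
[[403.0, 217.0], [230.0, 218.0], [280.0, 191.0], [357.0, 191.0], [279.0, 177.0], [357.0, 177.0]]
```

View pics/w0.png

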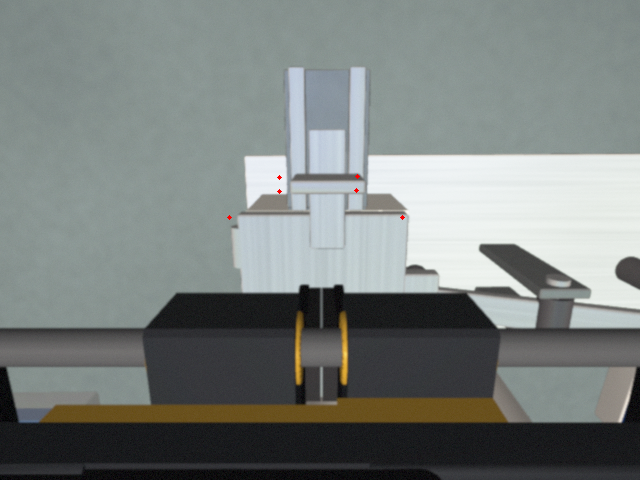

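The wrist view shows the tab's top face at columns 291–364, rows 181–193. It sits about 9 px (5 mm) further along +y than predicted, and x agrees to 1–2 mm. I'll correct the frame, then descend behind the tab.

```bash
python3 - <<'E'
from h import *
p=np.load("p.npy");p[:2]+=R.from_euler('z',p[2]).apply([0,.0045,0])[:2];np.save("p.npy",p);print(p)
E
python3 go.py "[-68,-165,145]"
```

```text
[ 0.58459596 -0.08470527  0.19291152 -0.10082184]
t 2.15 station pos mm [ -60.4 -169.3  247.3] F [-1.1  0.6  0.2] w 0.00043828604775605993 q6 -2.38
turn [-0.04  0.01 -0.23]
[-68,-165,145] -> tool cm [ 0.76  0.43 10.22]
```

Request:
apply_moves(series=[[0.8, 0.4, 3, 0, 0, 0, 0], [0.8, 0.4, 6, 0, 0, 0, 0], [0.8, 0.4, 8.5, 0, 0, 0, 0], [0.8, 0.4, 10.2, 0, 0, 0, 0], [0.8, 0.4, 10.2, 0, 0, 0, 0]])

```text
time: 2.57
position: [0.5453, -0.2531, 0.1422]
tool_rot: [-0.097, 0.995, 0.004, -0.004]
ft_force: [-0.4, 0.5, -0.5]
grip_width: 0.0006
```

```bash
python3 go.py "[-90,-165,145]"; python3 - <<'E'
from h import *
a=robot.camera("scene")[90:260,150:300,::-1];b=robot.camera("side")[270:420,230:430,::-1]
k=2.3
a=cv2.resize(a,None,fx=k,fy=k);b=cv2.resize(b,(int(150*k*200/150*.98),int(150*k)));h=max(a.shape[0],b.shape[0])
o=np.zeros((h,a.shape[1]+b.shape[1],3),np.uint8);o[:a.shape[0],:a.shape[1]]=a;o[:b.shape[0],a.shape[1]:]=b
cv2.imwrite("pics/c1.png",o);print(o.shape)
E
```

```text
t 2.5667 station pos mm [ -70.8 -157.7  142.2] F [-0.4  0.5 -0.5] w 0.0005916318329270397 q6 -2.39
turn [ 0.45 -0.4   0.04]
[-90,-165,145] -> tool cm [ 1.92 -0.72 -0.27]
(391, 795, 3)
```

View pics/c1.png

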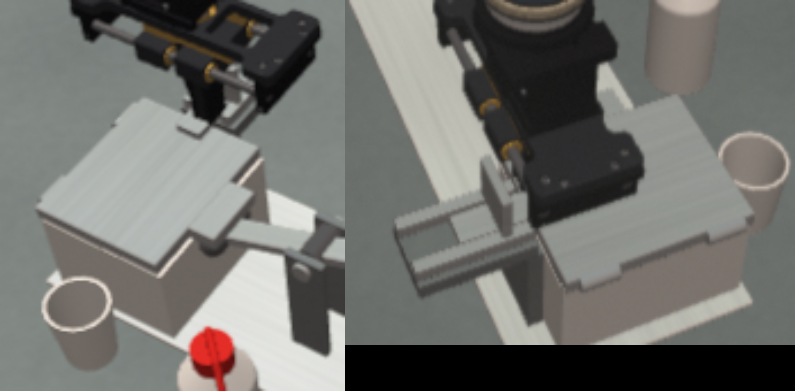

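The fingers stand on the lid side of the tab. I'll push now.

Request:
apply_moves(series=[[0.6, -0.7, -0.3, 0, 0, 0, 0], [1.2, -0.7, -0.3, 0, 0, 0, 0], [1.8, -0.7, -0.3, 0, 0, 0, 0], [2.4, -0.7, -0.3, 0, 0, 0, 0], [3.0, -0.7, -0.3, 0, 0, 0, 0]])

```text
time: 3.08
position: [0.5207, -0.2699, 0.1505]
tool_rot: [-0.096, 0.995, -0.001, 0.001]
ft_force: [2.0, -0.2, 1.3]
grip_width: 0.0004
```

Request:
apply_moves(series=[[0.5, 0, 0, 0, 0, 0, 0], [1.0, 0, 0, 0, 0, 0, 0], [1.5, 0, 0, 0, 0, 0, 0], [2.0, 0, 0, 0, 0, 0, 0], [2.5, 0, 0, 0, 0, 0, 0]])

```text
time: 3.5
position: [0.4956, -0.274, 0.1493]
tool_rot: [-0.096, 0.995, -0.0, 0.0]
ft_force: [2.2, -0.2, 1.2]
grip_width: 0.0007
```

Request:
apply_moves(series=[[0.3, 0, 0, 0, 0, 0, 0], [0.3, 0, 0, 0, 0, 0, 0], [0.3, 0, 0, 0, 0, 0, 0]])

```text
time: 3.75
position: [0.492, -0.274, 0.1489]
tool_rot: [-0.096, 0.995, 0.001, -0.001]
ft_force: [0.6, 0.1, -0.1]
grip_width: 0.0006
```

```bash
python3 go.py; python3 - <<'E'
from h import *
a=robot.camera("wrist")[:,:,::-1];b=robot.camera("side")[270:420,230:430,::-1]
a=cv2.resize(a,(400,300));b=cv2.resize(b,(400,300));cv2.imwrite("pics/c2.png",np.hstack([a,b]))
E
```

```text
t 3.75 station pos mm [-127.2 -168.   148.9] F [ 0.6  0.1 -0.1] w 0.0005627876386089543 q6 -2.47
turn [ 0.1  -0.1  -0.01]
```

View pics/c2.png

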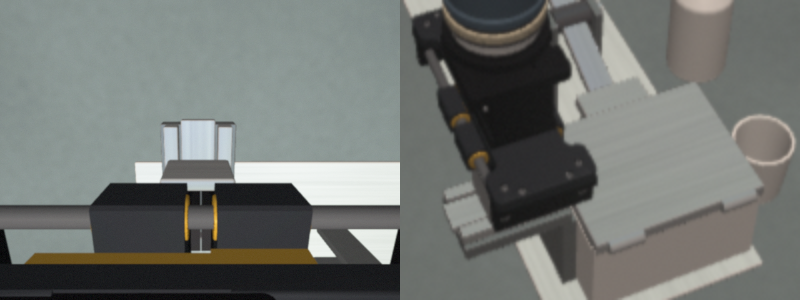

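The bolt has moved back and the lid's edge is free, an estimated 33–36 mm. I'll push about 7 mm further for margin, watching the force.

Request:
apply_moves(series=[[0.4, 0, 0, 0, 0, 0, 0], [0.7, 0, 0, 0, 0, 0, 0], [0.7, 0, 0, 0, 0, 0, 0], [0.7, 0, 0, 0, 0, 0, 0]])

```text
time: 4.18
position: [0.4907, -0.2748, 0.1492]
tool_rot: [-0.095, 0.995, -0.0, 0.005]
ft_force: [13.8, 5.2, -6.2]
grip_width: 0.0002
```

Request:
apply_moves(series=[[-2, 0, -0.5, 0, 0, 0, 0], [-2, 0, -4, 0, 0, 0, 0], [-2, 0, -8, 0, 0, 0, 0], [-2, 0, -10.5, 0, 0, 0, 0], [-2, 0, -10.5, 0, 0, 0, 0]])

```text
time: 4.6
position: [0.5085, -0.2739, 0.2601]
tool_rot: [-0.097, 0.995, -0.004, 0.004]
ft_force: [0.0, -0.4, 0.3]
grip_width: 0.0005
```

```bash
python3 go.py "[0,172,250]"; python3 - <<'E'
from h import *
p=np.load("p.npy");b=robot.camera("side")[:,:,::-1].copy();w=robot.camera("wrist")[:,:,::-1].copy()
for d in (.030,.035,.040,.045):
  t=p[3]-d
  for n,im in(("side",b),("wrist",w)):
    uv=proj(n,st(p,[[t,-.187,.154],[t,-.143,.154]]));print(d,n,uv.round().tolist())
cv2.imwrite("pics/c3.png",np.hstack([cv2.resize(w[:300,170:470],(400,400)),cv2.resize(b[290:410,240:360],(400,400),interpolation=cv2.INTER_CUBIC)]))
E
```

```text
t 4.6 station pos mm [-111.  -171.1  260.1] F [ 0.  -0.4  0.3] w 0.0005098071628753454 q6 -2.45
turn [-0.52  0.41  0.05]
[0,172,250] -> tool cm [-11.12  34.31   0.77]
0.03 side [[283.0, 362.0], [273.0, 340.0]]
0.03 wrist [[289.0, 227.0], [362.0, 227.0]]
0.035 side [[280.0, 363.0], [270.0, 341.0]]
0.035 wrist [[289.0, 219.0], [362.0, 219.0]]
0.04 side [[276.0, 364.0], [267.0, 342.0]]
0.04 wrist [[289.0, 210.0], [362.0, 210.0]]
0.045 side [[273.0, 365.0], [264.0, 343.0]]
0.045 wrist [[289.0, 202.0], [363.0, 202.0]]
```

View pics/c3.png

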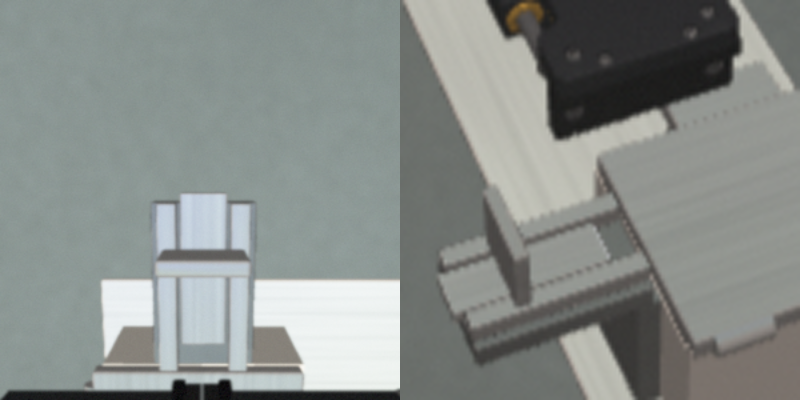

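The bolt is at its end stop, about 43 mm back, with the tongue well clear of the lid. Next is the lever pad.

Request:
apply_moves(series=[[-11, 34.3, 0.8, 0, 0, 0, 0], [-11, 34.3, 0.8, 0, 0, 0, 0], [-11, 34.3, 0.8, 0, 0, 0, 0], [-11, 34.3, 0.8, 0, 0, 0, 0], [-11, 34.3, 0.8, 0, 0, 0, 0]])

```text
time: 5.12
position: [0.5284, -0.0631, 0.2476]
tool_rot: [-0.096, 0.995, 0.001, -0.002]
ft_force: [1.0, -0.2, 0.2]
grip_width: 0.0005
```

Request:
apply_moves(series=[[-4.6, 14.5, 0.3, 0, 0, 0, 0], [-4.6, 14.5, 0.3, 0, 0, 0, 0], [-4.6, 14.5, 0.3, 0, 0, 0, 0], [-4.6, 14.5, 0.3, 0, 0, 0, 0], [-4.6, 14.5, 0.3, 0, 0, 0, 0]])

```text
time: 5.53
position: [0.5458, 0.0911, 0.2445]
tool_rot: [-0.099, 0.995, 0.001, -0.002]
ft_force: [-0.6, 0.2, 0.1]
grip_width: 0.0002
```

```bash
python3 go.py "[0,172,205]" "[0,176,89]"; python3 - <<'E'
from h import *
p=np.load("p.npy");w=robot.camera("wrist")[:,:,::-1].copy()
for u,v in proj("wrist",st(p,[[x*.025,.1724+y*.0237,.1785+y*.0081] for x in(-1,1) for y in(-1,1)]+[[0,.1724,.1785]])): cv2.circle(w,(int(u),int(v)),3,(0,0,255),-1)
cv2.imwrite("pics/w4.png",w)
E
```

```text
t 5.5333 station pos mm [ -4.4 180.  244.5] F [-0.6  0.2  0.1] w 0.00023982368060988327 q6 -1.81
turn [ 0.18 -0.23  0.32]
[0,172,205] -> tool cm [-0.45 -0.81  3.94]
[0,176,89] -> tool cm [-0.5  -0.45 15.54]
```

View pics/w4.png

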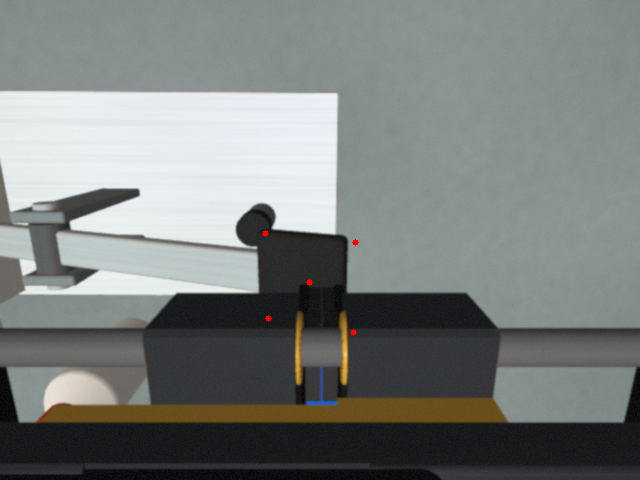

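The pad sits about 3 mm nearer the pivot than my marks show. The wash bottle is partly under the gripper body, so I'll check its clearance before pressing.

```bash
python3 - <<'E'
from h import *
from scipy.optimize import least_squares
p=np.load("p.npy")
for nm,a,b in(("cap",(242,241),(383,254)),("body",(247,270),(380,285)),("spout tip",(247,262),(390,233)),("box top",(344,318),(337,220))):
    s=least_squares(lambda P:np.concatenate([(proj("scene",P)[0]-a),(proj("side",P)[0]-b)]),[.6,-.1,.1])
    print(nm,(1000*R.from_euler('z',-p[2]).apply(s.x-[p[0],p[1],0])).round(),s.fun.round(1))
E
```

```text
cap [133. -15. 132.] [-0.5  0.2 -0.6 -0.2]
body [136. -14.  46.] [-0.4  0.1 -0.4 -0.1]
spout tip [168.  21. 143.] [ 0. -0.  0.  0.]
box top [136. 185.  56.] [ 0.3 -0.1  0.4  0.2]
```

There's ample clearance, so I'll press down.

Request:
apply_moves(series=[[-0.4, -0.6, 2, 0, 0, 0, 0], [-0.4, -0.6, 3.5, 0, 0, 0, 0], [-0.4, -0.6, 5, 0, 0, 0, 0], [-0.4, -0.6, 6.3, 0, 0, 0, 0], [-0.4, -0.6, 7.6, 0, 0, 0, 0]])

```text
time: 6.0
position: [0.5523, 0.0803, 0.1702]
tool_rot: [-0.095, 0.995, 0.001, -0.0]
ft_force: [-1.2, 4.7, 9.2]
grip_width: 0.0006
```

```bash
python3 go.py "[0,174,89]"
```

```text
t 6.0 station pos mm [ -0.  168.1 170.2] F [-1.2  4.7  9.2] w 0.0005647668851470456 q6 -1.82
turn [ 0.1  -0.02 -0.14]
[0,174,89] -> tool cm [-0.01  0.57  8.12]
```

Request:
apply_moves(series=[[0, 0.4, 1.3, 0, 0, 0, 0], [0, 0.6, 2.6, 0, 0, 0, 0], [0, 0.8, 3.8, 0, 0, 0, 0], [0, 0.8, 5.0, 0, 0, 0, 0], [0, 0.8, 6.0, 0, 0, 0, 0]])

```text
time: 6.42
position: [0.5515, 0.0859, 0.1102]
tool_rot: [-0.096, 0.995, -0.001, 0.0]
ft_force: [0.7, -3.5, 6.2]
grip_width: 0.0005
```

Request:
apply_moves(series=[[0, 0, 0.5, 0, 0, 0, 0], [0, 0, 1.0, 0, 0, 0, 0], [0, 0, 1.4, 0, 0, 0, 0], [0, 0, 1.7, 0, 0, 0, 0], [0, 0, 1.7, 0, 0, 0, 0]])

```text
time: 6.83
position: [0.5511, 0.0869, 0.0931]
tool_rot: [-0.096, 0.995, -0.0, -0.0]
ft_force: [0.6, -1.9, 3.9]
grip_width: 0.0007
```

```bash
python3 go.py "[0,174,89]"
```

```text
t 6.8333 station pos mm [ -0.  174.8  93.1] F [ 0.6 -1.9  3.9] w 0.0007387608188438295 q6 -1.8
turn [-0.05 -0.04 -0.08]
[0,174,89] -> tool cm [-0.   -0.08  0.41]
```

Request:
apply_moves(series=[[0, 0, 0.3, 0, 0, 0, 0], [0, 0, 0.5, 0, 0, 0, 0], [0, 0, 0.5, 0, 0, 0, 0], [0, 0, 0.5, 0, 0, 0, 0]])

```text
time: 7.17
position: [0.5513, 0.0872, 0.0907]
tool_rot: [-0.096, 0.995, -0.001, 0.0]
ft_force: [-1.6, -2.6, 16.7]
grip_width: 0.0009
```

```bash
python3 go.py; python3 - <<'E'
from h import *
a=robot.camera("scene")[60:360,120:440,::-1];b=robot.camera("side")[150:450,200:520,::-1]
cv2.imwrite("pics/c5.png",np.hstack([cv2.resize(x,(400,375)) for x in(a,b)]))
E
```

```text
t 7.1667 station pos mm [  0.2 175.2  90.7] F [-1.6 -2.6 16.7] w 0.0009426701829661073 q6 -1.8
turn [-0.09  0.03 -0.01]
```

View pics/c5.png

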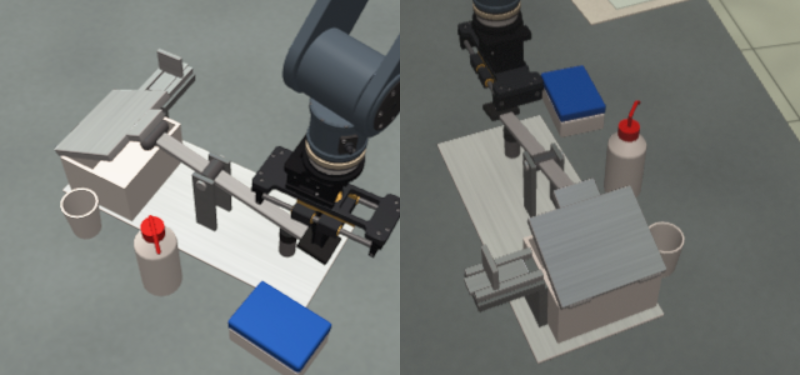

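The lever rests on its stop at 16.7 N, the lid is open, the bolt is back, and the bystanders haven't moved. I'll settle briefly and hand in.

Request:
apply_moves(series=[[0, 0, 0, 0, 0, 0, 0], [0, 0, 0, 0, 0, 0, 0], [0, 0, 0, 0, 0, 0, 0], [0, 0, 0, 0, 0, 0, 0]])

```text
time: 7.6
position: [0.5513, 0.0872, 0.0907]
tool_rot: [-0.096, 0.995, -0.001, 0.0]
ft_force: [-1.5, -3.0, 16.3]
grip_width: 0.0006
```

```bash
python3 go.py && python3 -c "
from rig import robot
print(robot.hand_in())"
```

```text
t 7.6 station pos mm [  0.2 175.1  90.7] F [-1.5 -3.  16.3] w 0.0005893243046149958 q6 -1.8
turn [-0.09  0.04 -0.01]
the job is handed in; nothing more can be done
None
```

I pushed the bolt back with closed fingertips until it hit its end stop, about 43 mm by the wrist image. I then pressed the lever pad down to its stop and handed in at 7.6 s, still holding it down.

- **Last checks:** the push on the lever was steady at about 16 N. The last pictures show the lid raised by the lever, the bolt clear of the lid, and the tip box, cup and bottle where they stood. The lever and lid angles were not measured directly; I judged them from the force, the fingertip height and those pictures.
- **Disagreement:** the fixed cameras put the station about 4–5 mm off along its y compared with the wrist camera, and I corrected for that before descending. At the lever pad, that corrected frame was still about 3 mm off, so I shifted the press point to match.

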